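# Press a seal stone in the stamping jig

## Robot

A 6-joint arm with a two-finger parallel gripper is mounted at the origin on the work surface. World frame = base frame: x ahead of the robot, y to its left, z up, the work surface at z = 0. Lengths are in m, angles in degrees, forces in N, time in s.
With the tool pointing down it reaches from about 0.375 to 0.975 m from the base axis. Payload 3.8 kg.
Tool frame: the origin (TCP) lies at the very end of the fingers, on their centre line; the grasp point (between the pads) lies 19 mm behind it; z points along the fingers, y is the direction in which the jaws open and shut (so a half turn about z gives the same grasp; the last joint's range is limited). The gripper opens to 88 mm and grips with 3 to 60 N. Pads are 18 mm wide; open, the fingers measure 123 mm over their backs; the gripper's body (75 mm by 187 mm) begins 45 mm behind the grasp point.
Start: joints at [-69.952, 15.12, 91.902, -0, 72.978, -2.114], TCP at [0.255, -0.625, 0.239] pointing down, gripper open.
Joint ranges: [-150.88, 150.88], [-54.13, 125.18], [17.81, 147.31], [-75.09, 255.09], [0, 152.58], [-146.25, 146.25]. Speed limits (degrees/s): [147.25, 147.25, 180, 180, 180, 180].

## Interface

Orientations are given as a 3x3 rotation matrix whose columns are the frame's x, y, z axes.
In Python, from plant import arm gives the robot as it stands.
- The arm moves only by the tool servo_tool, never from a script. Its argument "steps" is a list of rows, each a list of 7 numbers: the shift along the tool's x, y, z in mm, then the turn, a rotation vector about the tool's x, y, z in units of 8 degrees (1.0 is 8 degrees), then the gripper's target within -1 to 1 (fully open at 1, half-way at 0, shut at -1). In form: [[dx, dy, dz, wx, wy, wz, fingers], ...]. A call has 1 to 10 rows; each row is the pose to reach, as a shift and turn from the pose measured when the call began, along the tool's axes at that moment; what a row does not reach only later rows make up. A row lasts 1/10 s, in which the tool goes at most 50 mm and 8.59 degrees, less where a joint would pass 70% of its speed; a pose out of reach is approached as far as the arm can. A call with a gripper value outside its range is refused whole. The fingers move at their own pace and stop on an object; the grip force is fixed at half the most. Time passes only in rows, so rows that repeat a pose let the fingers close. It gives the time, the measured TCP pose, the force and the opening at its end, in the units of the state.
- arm.read_state(): the state, without advancing time (a new reading comes with each control period).
- arm.grab_frame(name): name is "scene" or "top" or "wrist"; returns the picture (480x640x3 uint8, blue, green, red); there is no depth.
- arm.calibration(name): a dict with "fx", "fy", "cx", "cy" (pixels), "k1" (the pictures are not rectified: a ray, as slopes to the right and down, at radius r is drawn at 1 + k1 r^2 times it, then the intrinsics apply), "view" (4x4, takes a point from world to camera coordinates); the wrist camera has in their place "T_tool_cam" (4x4, takes a point from camera to tool coordinates, whose origin is the TCP and whose axes are the flange's). Camera axes: x right, y down, z forward; pixel columns grow to the right and rows downward; lengths in m; the calibration is good to about 2 mm. A picture is of the moment at which its call begins: read the wrist's pose just before it. calibration takes no time and is no camera call.
- arm.finish_job(): hands the job in, once; it reports no verdict.
The state is a dict: "time": time; "qpos": joint angles; "dq": joint speeds; "tau": joint torques, N m; "eef_pos": TCP position; "orientation": TCP orientation; "contact_force": force on the tool from outside, world axes, zero at the start; "torque": the same for the moment, N m; "finger_gap": finger opening in m.
Only numpy, scipy, OpenCV 4.12 (cv2) and the standard library are available. Lean on these libraries where they do the work, as an engineer would, in place of code of your own. Each camera call takes 0.05 s, during which the arm holds its last target. There are 200 camera calls.

## Task

Stand the tall square seal stone, foot down, in the square well of the spring stamping jig, and press it straight down through the soft first stop until it is fully home on the firm second stop; keep it there for about a second, never pushing harder than about 25 N. Then let it rise again and leave it standing free in the well, with the other things on the table left where they are.

Things in the scene. Friction and masses are not known exactly. Their poses are not given: they have to be found in the camera images.
- seal: The only tall square loose stone, beige, about 0.10 to 0.18 kg, standing on its foot: column 26 x 26 mm, 82 mm high, then a narrower flat step 19 x 19 mm, 8 mm high: 90 mm in all. Origin: centre of its foot (underside); z up the stone, x and y square to its sides. It may go in the well in any of its four quarter turns.
- seal_top (a point): Centre of the seal stone's flat top, 90 mm above its foot. With the stone at rest in the well its top is 136 mm above the table, its foot 46 mm.
- jig: Stamping jig, fixed: dark wooden block 90 x 90 mm, top 60 mm above the table, on a steel plate 140 x 110 x 8 mm. In its top a square well 29 x 29 mm, its top 7 mm a steep funnel, 39 mm wide at the mouth; sides parallel to the jig's x and y. Origin: centre of its underside; z up. In the well a sprung lifter carries the stone; under it lies a sprung pad. More than 22 N between stone and pad spoils the stone.
- well_mouth (a point): Centre of the well's mouth, level with the block's top, 60 mm above the table, 14 mm above the lifter at rest.
- lifter (a joint): How far the lifter, two aluminium ledges at the well's sides, is pressed down, m: 0 is up (at rest, also with the stone on it), at most 0.030. Soft spring: 4 N at the start, then 0.08 N per mm. After 4 to 24 mm (set inside the jig, differs each time) the stone's foot meets the pad: the first stop.
- pad (a joint): How far the pad is pressed in by the stone's foot, m: 0 until the stone meets it (a step of about 2 N), then 1 N per mm more, to the hard second stop at 0.004. That takes about 9 to 11 N of push on the stone in all; beyond it the force climbs steeply.
- round_stone: Round seal stone, 30 mm across, 70 mm high; leave alone. Origin: centre of its underside.
- broad_stone: Broad low square stone, 40 x 40 x 46 mm; leave alone. Origin: centre of its underside.
- knife: Carving knife lying on the table between stones and jig, 150 mm long, 11 mm thick, along its x, origin near its middle on the table; leave alone.
- paste_dish: Lidded white ceramic paste dish, 76 mm across, 43 mm high; leave alone. Origin: centre of its underside.
- seal_vice: Wooden seal vice, 130 x 75 x 48 mm; leave alone. Origin: centre of its underside.
- brush: Brush lying on the table beyond the stones; leave alone.
- oil_bottle: Small glass bottle, 56 mm across, 150 mm high; leave alone. Origin: centre of its underside.
- phone: Black phone, 155 x 75 x 9 mm; leave alone. Origin: centre of its underside.
- stone_box: Dark wooden box, 110 x 160 x 55 mm; leave alone. Origin: centre of its underside.
Not all that is in view belongs to the job. What is shaped like the jig but blue is not meant.

How it is judged (in metres and radians):
On the way, in this order (a step that is already met when the one before it is completed fails the run):
1. the seal stone stands upright in the well, foot at least 10 mm below its mouth (horizontal distance between seal and well_mouth below 0.004 m and angle between seal's own z axis and vertical below 0.09 rad and z of seal in the frame of well_mouth below -0.01 m), for 0.1 s.
2. the stone is held pressed on the second stop (pad in by 3 mm or more of 4) for half a second (horizontal distance between seal and well_mouth below 0.004 m and angle between seal's own z axis and vertical below 0.09 rad and value of joint pad above 0.003 m), for 0.5 s.
At the end, for the whole second after the job is handed in: The seal stone stands free and still in the well, upright within 0.09 rad and within 4 mm of its centre, risen on the lifter (lifter within 3 mm of its top, foot 42.5 to 49 mm above the table), the pad back out, and nothing touching the stone but the jig (horizontal distance between seal and well_mouth below 0.004 m and angle between seal's own z axis and vertical below 0.09 rad and z of seal in the frame of jig between 0.0425 and 0.049 m and value of joint lifter below 0.003 m and value of joint pad below 0.0008 m and linear speed of seal below 0.02 m/s and contact force between the fingers and seal below 0.05 N).
It fails at once if more than 22 N between the seal stone and the pad under it (contact force between seal and pad above 22 N).
It fails at once if another thing on the table is moved by more than 30 mm (distance of any of round_stone, broad_stone, knife, paste_dish, seal_vice, brush, oil_bottle, phone, stone_box from where it was at the start of the episode above 0.03 m).
It also fails if it takes over 58 s, if anything falls off the work surface, if the arm or the gripper's body presses on something with over 40 N, if the wrist force passes 120 N, or if a joint passes its speed limit or range.

## Working session

There is one attempt and no reset: what is moved stays moved. The work goes in short steps, Python scripts to look and compute and a tool call to move; the robot and the scene stay as the last step left them, time stands still between calls to the robot, and variables do not carry over. Pictures are saved under pics/ and viewed, about 8 in all and at most 12, crops included, and the job is handed in when it is done.

Besides the shell and the picture viewer there is one more tool, called after "Call:" as name(argument=value, ...), one argument or row to a line, values as JSON. servo_tool: Moves the arm, as the interface text tells. Its arguments: {"type":"object","properties":{"steps":{"type":"array"}},"required":["steps"]}

```bash
mkdir -p pics; cat > h.py <<'E'
import numpy as np, cv2
from plant import arm
def ray(name,u,v,st=None):
    c=arm.calibration(name); x=(u-c["cx"])/c["fx"]; y=(v-c["cy"])/c["fy"]
    a,b=x,y
    for _ in range(20):
        s=1+c["k1"]*(a*a+b*b); a,b=x/s,y/s
    if "view" in c: T=np.linalg.inv(np.array(c["view"]))
    else:
        P=np.eye(4); P[:3,:3]=st["orientation"]; P[:3,3]=st["eef_pos"]; T=P@np.array(c["T_tool_cam"])
    return T[:3,3],T[:3,:3]@np.array([a,b,1])
def at(name,u,v,z,st=None):
    o,d=ray(name,u,v,st); return o+d*(z-o[2])/d[2]
def proj(name,p,st=None):
    c=arm.calibration(name)
    if "view" in c: V=np.array(c["view"])
    else:
        P=np.eye(4); P[:3,:3]=st["orientation"]; P[:3,3]=st["eef_pos"]; V=np.linalg.inv(P@np.array(c["T_tool_cam"]))
    q=V@np.append(p,1); a,b=q[:2]/q[2]; s=1+c["k1"]*(a*a+b*b)
    return np.array([c["fx"]*a*s+c["cx"],c["fy"]*b*s+c["cy"]])
def crop(im,u0,v0,u1,v1,k,fn): cv2.imwrite(fn,cv2.resize(im[v0:v1,u0:u1],None,fx=k,fy=k,interpolation=cv2.INTER_CUBIC))
E
python3 - <<'E'
from h import *
np.set_printoptions(precision=4,suppress=True)
st=arm.read_state(); print(st)
for n in("scene","top","wrist"):
    cv2.imwrite(f"pics/{n}0.png",arm.grab_frame(n)); print(n,arm.calibration(n))
E
```

```text
{'time': 0.0, 'qpos': array([-69.9519,  15.171 ,  91.9792,  -0.0011,  72.9763,  -2.1152]), 'dq': array([ 0.0358, -0.0904,  0.0391,  0.0146, -0.0114, -0.1042]), 'tau': array([ -0.0017, -50.2119, -35.6874,   0.0731,   0.0295,  -0.0002]), 'eef_pos': array([ 0.2544, -0.6245,  0.2374]), 'orientation': array([[ 0.9261,  0.3773, -0.0008],
       [ 0.3773, -0.9261,  0.0021],
       [ 0.0001, -0.0022, -1.    ]]), 'contact_force': array([ 0.3691, -0.2446, -0.1331]), 'torque': array([0.0562, 0.0597, 0.0025]), 'finger_gap': 0.08802185286887623}
scene {'fx': 468.4097769122068, 'fy': 468.4097769122068, 'cx': 321.12530936546966, 'cy': 241.1372700989341, 'k1': 0.002079019069384066, 'view': array([[-0.7932,  0.6086, -0.0219,  0.4677],
       [ 0.3228,  0.3896, -0.8626, -0.1014],
       [-0.5164, -0.6912, -0.5055,  1.4156],
       [ 0.    ,  0.    ,  0.    ,  1.    ]])}
top {'fx': 476.6174275649458, 'fy': 476.6174275649458, 'cx': 323.8923909846887, 'cy': 241.12891195574764, 'k1': -0.10494460006038017, 'view': array([[ 0.0267, -0.9994, -0.0215,  0.0057],
       [-0.995 , -0.0245, -0.0971,  0.5894],
       [ 0.0965,  0.024 , -0.995 ,  1.084 ],
       [ 0.    ,  0.    ,  0.    ,  1.    ]])}
wrist {'fx': 330.9274988562787, 'fy': 330.9274988562787, 'cx': 319.6242889808955, 'cy': 239.94996317273612, 'k1': -0.038412387088387956, 'T_tool_cam': array([[ 0.0019, -0.9518, -0.3068,  0.0802],
       [ 1.    ,  0.002 ,  0.0001, -0.    ],
       [ 0.0005, -0.3068,  0.9518, -0.1461],
       [ 0.    ,  0.    ,  0.    ,  1.    ]])}
```

View pics/top0.png

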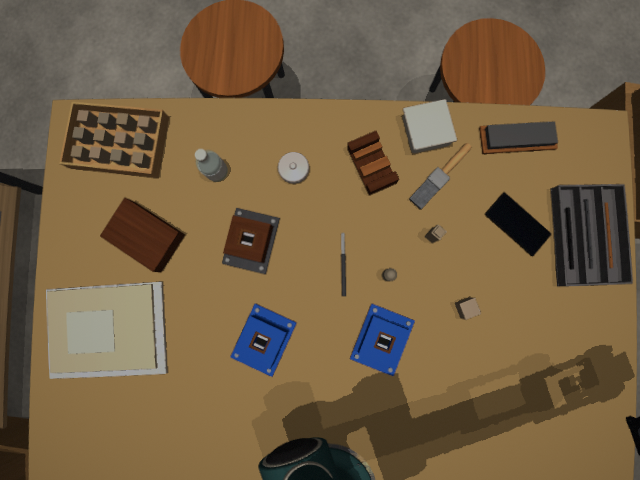

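View pics/scene0.png

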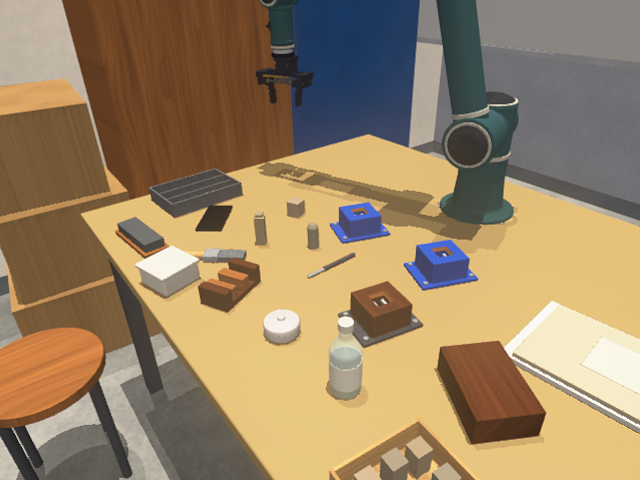

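Could be taken for the seal: (435,233) in top / (260,228) in scene, tall and slim, which fits. The others are the grey round one (390,274), the low broad cube (467,308), and the boxed stones near (115,140), which aren't standing loose. The jig is the brown one at (248,240); the two at (264,341) and (383,340) are blue. One close crop of each.

```bash
python3 - <<'E'
from h import *
t=cv2.imread("pics/top0.png"); s=cv2.imread("pics/scene0.png")
r=lambda im,u,v,w,h,k:cv2.resize(im[v:v+h,u:u+w],None,fx=k,fy=k,interpolation=cv2.INTER_CUBIC)
a=np.hstack([r(t,410,208,50,50,8),r(s,235,200,50,50,8)])
b=np.zeros((200,800,3),np.uint8)
c=r(t,215,200,70,80,2.5); b[:200,:c.shape[1]]=c
j=r(t,218,202,66,76,6)
cv2.imwrite("pics/c1.png",a)
cv2.imwrite("pics/c2.png",j)
for n,u,v,z in(("seal",435,233,.07),("jig",247,239,.06)): print(n,at("top",u,v,z))
E
```

```text
seal [ 0.60963752 -0.22995293  0.07      ]
jig [0.58659711 0.19587607 0.06      ]
```

View pics/c1.png

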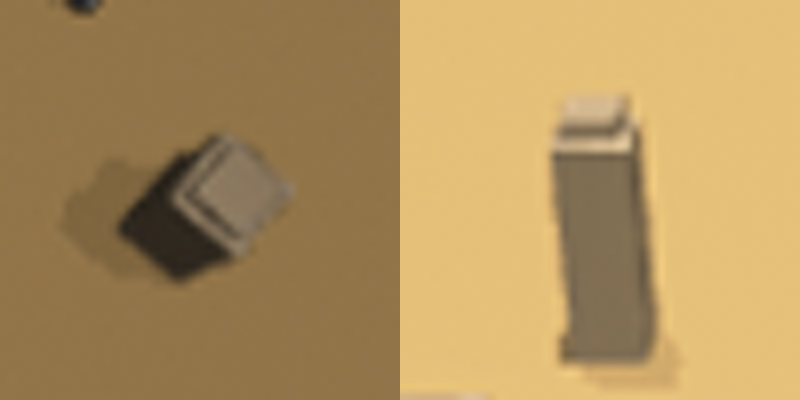

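View pics/c2.png

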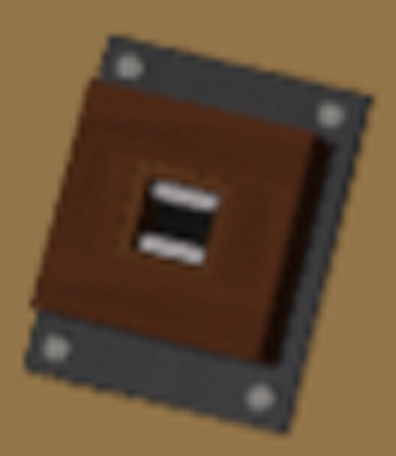

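The seal is confirmed: a tall square stone with a narrow step. Its column-top corners in the crop are (222,133), (293,190), (240,258), (172,197). The brown jig's block-top corners are (95,80), (325,133), (265,360), (32,305), and its mouth centre is about (176,220).

```bash
python3 - <<'E'
from h import *
np.set_printoptions(precision=4,suppress=True)
def go(pts,k,u0,v0,z):
    P=np.array([at("top",u0+(x+.5)/k-.5,v0+(y+.5)/k-.5,z)[:2] for x,y in pts]); n=len(P)
    E=[P[(i+1)%4]-P[i] for i in range(4)]
    ang=[np.degrees(np.arctan2(e[1],e[0]))%90 for e in E]
    print(P.mean(0),[np.linalg.norm(e) for e in E],ang)
go([(222,133),(293,190),(240,258),(172,197)],8,410,208,.082)
go([(95,80),(325,133),(265,360),(32,305)],6,218,202,.06)
print(at("top",218+176/6,202+220/6,.055))
E
```

```text
[ 0.6109 -0.2354] [np.float64(0.025293910935273632), np.float64(0.02444655704165781), np.float64(0.025315982083584758), np.float64(0.023055125046261258)] [np.float64(52.16397066729557), np.float64(52.61900298629888), np.float64(49.01283069439705), np.float64(52.68674331822736)]
[0.5887 0.1951] [np.float64(0.09136458394711695), np.float64(0.08925163945752727), np.float64(0.09208645197366476), np.float64(0.08936009174093783)] [np.float64(78.33702846619158), np.float64(77.32330583075253), np.float64(78.39476525302432), np.float64(76.86160954738187)]
[0.5879 0.1961 0.055 ]
```

Call:
servo_tool(
  steps=[
    [476,-226,20,0,0,-3.7,1],
    [476,-226,20,0,0,-3.7,1],
    [476,-226,20,0,0,-3.7,1],
    [476,-226,20,0,0,-3.7,1],
    [476,-226,20,0,0,-3.7,1],
    [476,-226,20,0,0,-3.7,1],
    [476,-226,20,0,0,-3.7,1],
    [476,-226,20,0,0,-3.7,1],
    [476,-226,20,0,0,-3.7,1],
    [476,-226,20,0,0,-3.7,1],
  ],
)

```text
time: 1.15
eef_pos: [0.5923, -0.2543, 0.2189]
orientation: [[0.619, 0.786, -0.001], [0.786, -0.619, 0.002], [0.001, -0.002, -1.0]]
contact_force: [-0.1, 0.2, -0.0]
finger_gap: 0.0882
```

Call:
servo_tool(
  steps=[
    [0,0,0,0,0,0,1],
    [0,0,0,0,0,0,1],
  ],
)

```text
time: 1.35
eef_pos: [0.5927, -0.2529, 0.2181]
orientation: [[0.617, 0.787, -0.002], [0.787, -0.617, 0.002], [0.0, -0.003, -1.0]]
contact_force: [-0.2, -0.4, -0.8]
finger_gap: 0.088
```

```bash
python3 - <<'E'
from h import *
st=arm.read_state(); im=arm.grab_frame("wrist")
p=proj("wrist",[.611,-.2354,.082],st); print(p,st["eef_pos"])
np.savez("st1.npz",p=st["eef_pos"],R=st["orientation"])
cv2.imwrite("pics/w1full.png",im)
u,v=int(p[0]),int(p[1]); u0,v0=max(u-75,0),max(v-65,0); print(u0,v0)
crop(im,u0,v0,u0+150,v0+130,5,"pics/w1.png")
E
```

```text
[324.09140728 200.42986193] [ 0.59268405 -0.25290094  0.21813867]
249 135
```

View pics/w1.png

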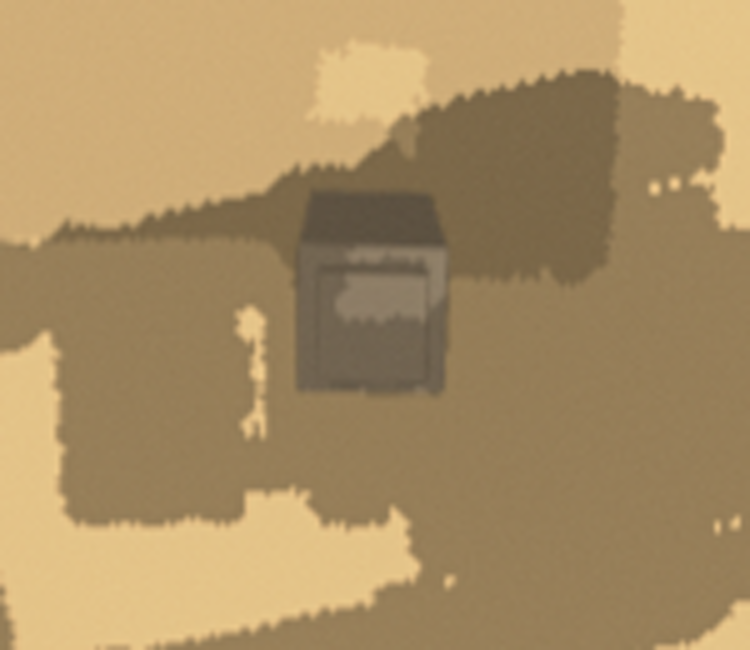

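The wrist crop shows the stone nearly square to the gripper, with column-top corners at (302,243), (446,245), (443,392), (297,391).

```bash
cat >> h.py <<'E'
def sq(name,pts,k,u0,v0,z,st):
    P=np.array([at(name,u0+(x+.5)/k-.5,v0+(y+.5)/k-.5,z,st)[:2] for x,y in pts])
    E=[P[(i+1)%4]-P[i] for i in range(4)]
    return P.mean(0),[round(float(np.linalg.norm(e)),4) for e in E],[round(float(np.degrees(np.arctan2(e[1],e[0]))%90),2) for e in E]
E
python3 - <<'E'
from h import *
st=arm.read_state()
c,l,a=sq("wrist",[(302,243),(446,245),(443,392),(297,391)],5,249,135,.082,st); print(c,l,a)
R=np.array(st["orientation"]); print(np.degrees(np.arctan2(R[1,1],R[0,1]))%90)
print(R.T@(np.append(c,.055)-st["eef_pos"])*1000)
E
```

```text
[ 0.61067682 -0.23466241] [0.0245, 0.0256, 0.0255, 0.0258] [51.19, 51.71, 51.59, 49.46]
51.83541851649756
[ 26.8625987    3.15507999 163.27176699]
```

Call:
servo_tool(
  steps=[
    [27,3,0,0,0,0,1],
    [27,3,40,0,0,0,1],
    [27,3,80,0,0,0,1],
    [27,3,115,0,0,0,1],
    [27,3,145,0,0,0,1],
    [27,3,160,0,0,0,1],
    [27,3,166,0,0,0,1],
    [27,3,166,0,0,0,1],
    [27,3,166,0,0,0,-1],
    [27,3,166,0,0,0,-1],
  ],
)

```text
time: 2.4
eef_pos: [0.6121, -0.2352, 0.0545]
orientation: [[0.618, 0.786, 0.001], [0.786, -0.618, 0.0], [0.001, 0.001, -1.0]]
contact_force: [-0.6, 0.4, -0.5]
finger_gap: 0.0739
```

Call:
servo_tool(
  steps=[
    [0,0,0,0,0,0,-1],
    [0,0,0,0,0,0,-1],
    [0,0,0,0,0,0,-1],
    [0,0,0,0,0,0,-1],
    [0,0,0,0,0,0,-1],
    [0,0,0,0,0,0,-1],
  ],
)

```text
time: 3.0
eef_pos: [0.6119, -0.2351, 0.0543]
orientation: [[0.618, 0.786, 0.001], [0.786, -0.618, 0.0], [0.001, 0.0, -1.0]]
contact_force: [-0.0, -0.3, 0.5]
finger_gap: 0.0262
```

Call:
servo_tool(
  steps=[
    [0,0,-20,0,0,0,-1],
    [0,0,-60,0,0,0,-1],
    [0,0,-100,0,0,0,-1],
    [25,-25,-130,0,0,-0.3,-1],
    [55,-57,-130,0,0,-0.7,-1],
    [85,-89,-130,0,0,-1.1,-1],
    [115,-121,-130,0,0,-1.5,-1],
    [145,-153,-130,0,0,-1.9,-1],
    [175,-185,-130,0,0,-2.3,-1],
    [205,-217,-130,0,0,-2.7,-1],
  ],
)

```text
time: 4.0
eef_pos: [0.5669, 0.0617, 0.1839]
orientation: [[0.283, 0.959, -0.0], [0.959, -0.283, 0.0], [0.0, -0.0, -1.0]]
contact_force: [0.1, 0.2, -2.1]
finger_gap: 0.0258
```

```bash
python3 - <<'E'
from h import *
st=arm.read_state(); R=np.array(st["orientation"]); p=np.array(st["eef_pos"])
print(p,R,st["finger_gap"],st["contact_force"])
b=np.radians(77.7); 
t=np.array([.588,.1955,.185])-.055*np.array([np.cos(b),np.sin(b),0]); print(R.T@(t-p)*1000, np.degrees(np.arctan2(R[1,0],R[0,0])))
E
```

```text
[0.5669351  0.06173611 0.18390372] [[ 2.83109895e-01  9.59087465e-01 -1.47901349e-04]
 [ 9.59087455e-01 -2.83109854e-01  2.53057587e-04]
 [ 2.00832031e-04 -2.13493436e-04 -9.99999957e-01]] 0.025842629236670647 [ 0.07234102  0.15611396 -2.14405278]
[ 79.39909838 -13.69071833  -1.07741349] 73.55409864191242
```

Call:
servo_tool(
  steps=[
    [35,-6,0,0,0,-0.3,-1],
    [65,-12,0,0,0,-0.5,-1],
    [79,-14,0,0,0,-0.5,-1],
    [79,-14,0,0,0,-0.5,-1],
    [79,-14,0,0,0,-0.5,-1],
  ],
)

```text
time: 4.5
eef_pos: [0.5756, 0.1407, 0.1835]
orientation: [[0.216, 0.976, -0.001], [0.976, -0.216, -0.001], [-0.001, -0.001, -1.0]]
contact_force: [-0.1, -0.9, -2.3]
finger_gap: 0.0259
```

```bash
python3 - <<'E'
from h import *
st=arm.read_state(); im=arm.grab_frame("wrist")
R=np.array(st["orientation"]);print(st["eef_pos"],np.degrees(np.arctan2(R[1,0],R[0,0])))
p=proj("wrist",[.588,.1955,.06],st); print(p)
u0,v0=int(p[0])-90,max(0,int(p[1])-75); print(u0,v0)
cv2.imwrite("pics/w2full.png",im)
crop(im,u0,v0,u0+180,v0+150,4,"pics/w2.png")
E
```

```text
[0.57564028 0.14069844 0.18347838] 77.55421255062248
[319.67380697 164.79709972]
229 89
```

View pics/w2.png

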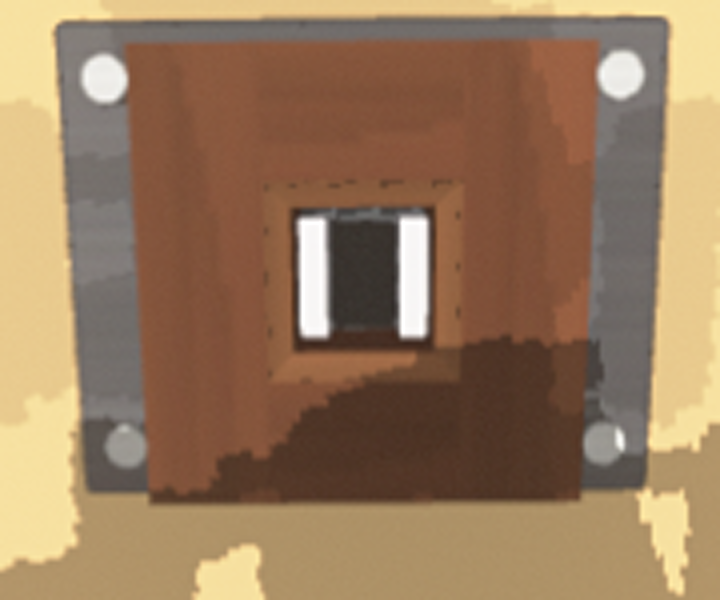

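The mouth corners in the crop are (265,183), (464,180), (462,380), (271,383). The block-top corners are (126,44), (598,40), (582,499), (150,503). The funnel foot corners are (293,207), (435,206), (433,349), (296,351).

```bash
python3 - <<'E'
from h import *
st=arm.read_state(); R=np.array(st["orientation"])
for pts,z in(([(265,183),(464,180),(462,380),(271,383)],.06),([(126,44),(598,40),(582,499),(150,503)],.06),([(293,207),(435,206),(433,349),(296,351)],.053)):
    c,l,a=sq("wrist",pts,4,229,89,z,st); print(c,l,a,R.T@(np.append(c,.115)-st["eef_pos"])*1000)
# stone foot predicted pixels
for x in(-13,13): print(proj("wrist",np.array(st["eef_pos"])+R@np.array([x*-1,x,54.5])/1000,st),proj("wrist",np.array(st["eef_pos"])+R@np.array([13,x,54.5])/1000,st))
im=cv2.imread("pics/w2full.png"); crop(im,240,200,400,330,5,"pics/w2b.png")
E
```

```text
[0.58927284 0.19896811] [0.0388, 0.0389, 0.0388, 0.039] [78.43, 78.25, 78.51, 78.16] [60.38679644  0.5720188  68.5252523 ]
[0.5890419  0.19933048] [0.0895, 0.0892, 0.0903, 0.0894] [78.05, 78.37, 78.16, 77.86] [60.69056902  0.26809816 68.52521713]
[0.58909494 0.19934353] [0.0285, 0.0285, 0.0284, 0.0287] [78.0, 77.66, 78.44, 77.96] [60.7147921   0.31705689 68.52516078]
[298.60655242 243.49565204] [298.60655242 243.49565204]
[338.48258885 280.73342573] [339.28134603 243.57437746]
```

View pics/w2b.png

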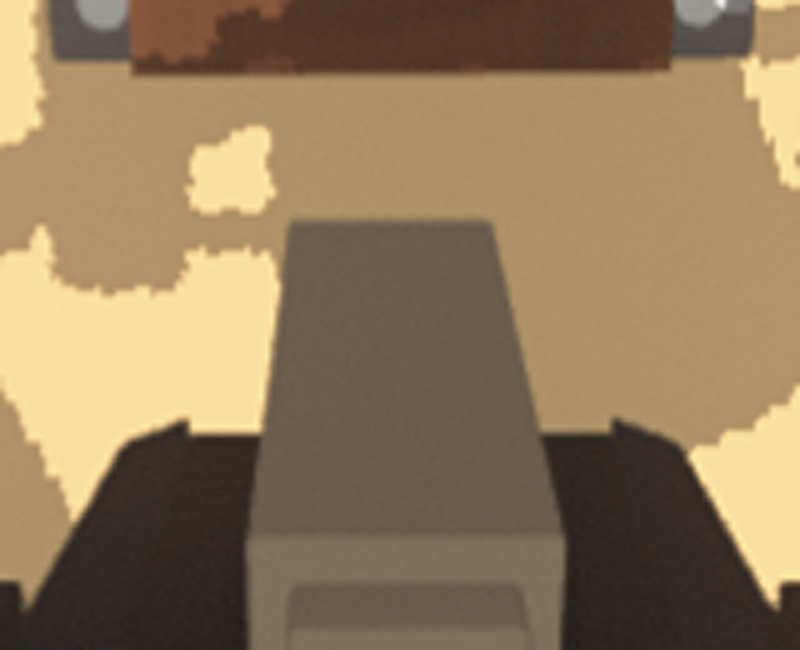

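The stone's front foot edge is at pixels (298,244.4)–(338,244.4). It hangs upright, within about 1 mm of where I predicted. I'll move over the well.

Call:
servo_tool(
  steps=[
    [30,0.5,0,0,0,-0.08,-1],
    [55,1,0,0,0,-0.08,-1],
    [61,1,20,0,0,-0.08,-1],
    [61,1,45,0,0,-0.08,-1],
    [61,1,60,0,0,-0.08,-1],
    [61,1,60,0,0,-0.08,-1],
    [61,1,60,0,0,-0.08,-1],
  ],
)

```text
time: 5.25
eef_pos: [0.5899, 0.1985, 0.1234]
orientation: [[0.207, 0.978, -0.002], [0.978, -0.207, -0.001], [-0.001, -0.001, -1.0]]
contact_force: [-0.2, 0.3, -1.6]
finger_gap: 0.0257
```

```bash
python3 - <<'E'
from h import *
st=arm.read_state(); R=np.array(st["orientation"])
print(st["eef_pos"],st["contact_force"],np.degrees(np.arctan2(R[1,0],R[0,0])),R[:,2])
print(R.T@(np.array([.58915,.19925,.1])-st["eef_pos"])*1000)
E
```

```text
[0.58986547 0.19845504 0.12342456] [-0.23267155  0.34799493 -1.60829228] 78.05725789428516 [-0.00161846 -0.00100695 -0.99999818]
[ 0.66061792 -0.8322734  23.42487069]
```

Call:
servo_tool(
  steps=[
    [1.2,0,3,0,0,0,-1],
    [1.2,0,6,0,0,0,-1],
    [1.2,0,9,0,0,0,-1],
    [1.2,0,12,0,0,0,-1],
    [1.2,0,12,0,0,0,-1],
  ],
)

```text
time: 5.75
eef_pos: [0.5897, 0.1996, 0.1109]
orientation: [[0.207, 0.978, -0.003], [0.978, -0.207, -0.001], [-0.002, -0.002, -1.0]]
contact_force: [-0.8, -0.1, -1.2]
finger_gap: 0.0257
```

Call:
servo_tool(
  steps=[
    [0,0,2,0,0,0,-1],
    [0,0,4,0,0,0,-1],
    [0,0,6,0,0,0,-1],
    [0,0,8,0,0,0,-1],
    [0,0,9,0,0,0,-1],
    [0,0,9,0,0,0,-1],
  ],
)

```text
time: 6.35
eef_pos: [0.5895, 0.1995, 0.1017]
orientation: [[0.207, 0.978, -0.003], [0.978, -0.207, -0.001], [-0.002, -0.003, -1.0]]
contact_force: [0.3, -0.1, -1.9]
finger_gap: 0.0258
```

Call:
servo_tool(
  steps=[
    [0,0,1,0,0,0,-1],
    [0,0,2,0,0,0,-1],
    [0,0,3,0,0,0,-1],
    [0,0,4,0,0,0,-1],
    [0,0,5,0,0,0,-1],
    [0,0,5,0,0,0,-1],
  ],
)

```text
time: 6.95
eef_pos: [0.5897, 0.1996, 0.0969]
orientation: [[0.207, 0.978, -0.002], [0.978, -0.207, -0.001], [-0.002, -0.002, -1.0]]
contact_force: [-1.7, -0.2, 3.3]
finger_gap: 0.026
```

Call:
servo_tool(
  steps=[
    [0,0,1,0,0,0,-1],
    [0,0,2,0,0,0,-1],
    [0,0,3,0,0,0,-1],
    [0,0,3,0,0,0,-1],
  ],
)

```text
time: 7.35
eef_pos: [0.5897, 0.1995, 0.0937]
orientation: [[0.207, 0.978, -0.002], [0.978, -0.207, -0.001], [-0.002, -0.002, -1.0]]
contact_force: [-2.2, 0.1, 3.7]
finger_gap: 0.0254
```

Call:
servo_tool(
  steps=[
    [0,-0.4,1,0,0,0,-1],
    [0,-0.4,2,0,0,0,-1],
    [0,-0.4,3,0,0,0,-1],
    [0,-0.4,3,0,0,0,-1],
  ],
)

```text
time: 7.75
eef_pos: [0.5897, 0.1997, 0.0911]
orientation: [[0.207, 0.978, -0.002], [0.978, -0.207, -0.001], [-0.001, -0.001, -1.0]]
contact_force: [-0.2, -0.2, 4.8]
finger_gap: 0.0257
```

Call:
servo_tool(
  steps=[
    [0,0,1,0,0,0,-1],
    [0,0,2,0,0,0,-1],
    [0,0,3,0,0,0,-1],
    [0,0,3,0,0,0,-1],
  ],
)

```text
time: 8.15
eef_pos: [0.5897, 0.1997, 0.0889]
orientation: [[0.207, 0.978, -0.002], [0.978, -0.207, -0.001], [-0.001, -0.001, -1.0]]
contact_force: [-2.9, -0.9, 8.3]
finger_gap: 0.0258
```

Call:
servo_tool(
  steps=[
    [0,-0.4,0.5,0,0,0,-1],
    [0,-0.4,1,0,0,0,-1],
    [0,-0.4,1,0,0,0,-1],
  ],
)

```text
time: 8.45
eef_pos: [0.5897, 0.1998, 0.0889]
orientation: [[0.207, 0.978, -0.001], [0.978, -0.207, -0.001], [-0.001, -0.001, -1.0]]
contact_force: [-1.9, -1.2, 8.3]
finger_gap: 0.0258
```

Call:
servo_tool(
  steps=[
    [0,-0.3,1,0,0,0,-1],
    [0,-0.3,2,0,0,0,-1],
    [0,-0.3,2,0,0,0,-1],
  ],
)

```text
time: 8.75
eef_pos: [0.5897, 0.1998, 0.088]
orientation: [[0.207, 0.978, -0.0], [0.978, -0.207, -0.001], [-0.001, -0.0, -1.0]]
contact_force: [-2.7, -1.2, 8.9]
finger_gap: 0.0257
```

Call:
servo_tool(
  steps=[
    [0,0,1,0,0,0,-1],
    [0,0,2,0,0,0,-1],
    [0,0,2,0,0,0,-1],
  ],
)

```text
time: 9.05
eef_pos: [0.5898, 0.1998, 0.0876]
orientation: [[0.207, 0.978, -0.0], [0.978, -0.207, -0.001], [-0.001, 0.0, -1.0]]
contact_force: [-3.7, -2.2, 11.5]
finger_gap: 0.0261
```

Call:
servo_tool(
  steps=[
    [0,0,1,0,0,0,-1],
    [0,0,2,0,0,0,-1],
    [0,0,2,0,0,0,-1],
  ],
)

```text
time: 9.35
eef_pos: [0.5899, 0.1999, 0.0875]
orientation: [[0.207, 0.978, -0.0], [0.978, -0.207, -0.001], [-0.001, -0.0, -1.0]]
contact_force: [-4.7, -1.6, 13.3]
finger_gap: 0.0259
```

Call:
servo_tool(
  steps=[
    [0,-0.6,1.8,0,0,0,-1],
    [0,-0.6,1.8,0,0,0,-1],
    [0,-0.6,1.8,0,0,0,-1],
    [0,-0.6,1.8,0,0,0,-1],
  ],
)

```text
time: 9.75
eef_pos: [0.5898, 0.1999, 0.0876]
orientation: [[0.207, 0.978, 0.001], [0.978, -0.207, -0.001], [-0.001, 0.001, -1.0]]
contact_force: [-4.1, -1.8, 11.1]
finger_gap: 0.0259
```

```bash
python3 - <<'E'
from h import *
st=arm.read_state(); im=arm.grab_frame("wrist")
R=np.array(st["orientation"]);p=np.array(st["eef_pos"]);print(p,st["contact_force"])
# predicted foot-block geometry: column top front edge, tool coords (x=+13, z=54.5-82)
for y in(-13,13): print(proj("wrist",p+R@np.array([12.4,y,-27.5])/1000,st),proj("wrist",p+R@np.array([12.4,y,p[2]*1000-60])/1000,st))
cv2.imwrite("pics/w3full.png",im); crop(im,240,190,400,350,4,"pics/w3.png")
E
```

```text
[0.58975464 0.19994822 0.08755561] [-4.06349501 -1.77464217 11.0690038 ]
[286.32720412 309.04018115] [295.70523765 259.67054201]
[350.58437684 309.1650266 ] [341.94002801 259.75991246]
```

View pics/w3.png

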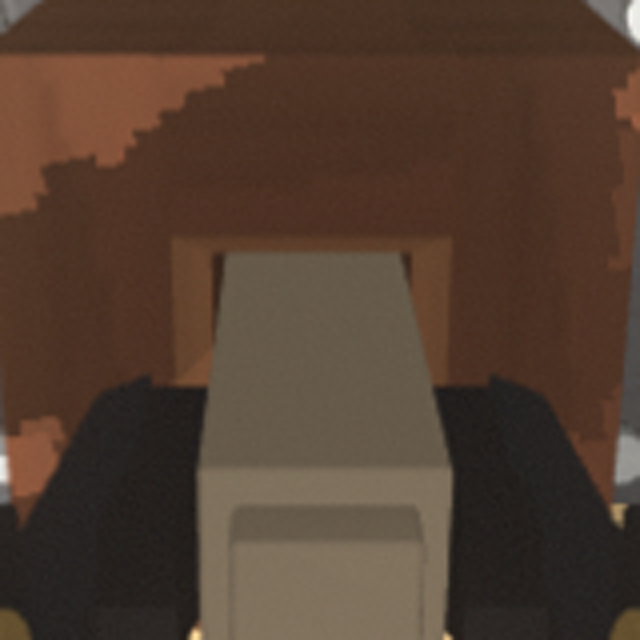

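The column-top edge is at pixel row 306.8 and columns 290–353, as it was before pressing, so the stone hasn't slipped in the fingers. z stays near 0.0875 while the force climbs, which means it's on the second stop. Holding there a bit longer.

Call:
servo_tool(
  steps=[
    [0,-0.3,2.2,0,0,0,-1],
    [0,-0.3,2.2,0,0,0,-1],
    [0,-0.3,2.2,0,0,0,-1],
    [0,-0.3,2.2,0,0,0,-1],
    [0,-0.3,2.2,0,0,0,-1],
  ],
)

```text
time: 10.3
eef_pos: [0.5898, 0.2, 0.0875]
orientation: [[0.207, 0.978, 0.001], [0.978, -0.207, -0.001], [-0.001, 0.001, -1.0]]
contact_force: [-4.6, -1.7, 13.9]
finger_gap: 0.0257
```

Call:
servo_tool(
  steps=[
    [0,0,2.2,0,0,0,-1],
    [0,0,2.2,0,0,0,-1],
    [0,0,2.2,0,0,0,-1],
    [0,0,2.2,0,0,0,-1],
    [0,0,2.2,0,0,0,-1],
    [0,0,2.2,0,0,0,-1],
  ],
)

```text
time: 10.9
eef_pos: [0.5898, 0.2, 0.0875]
orientation: [[0.207, 0.978, 0.001], [0.978, -0.207, -0.001], [-0.001, 0.001, -1.0]]
contact_force: [-5.9, -1.8, 14.3]
finger_gap: 0.0258
```

Call:
servo_tool(
  steps=[
    [0,-0.5,-1,0,0,0,-1],
    [0,-0.5,-3,0,0,0,-1],
    [0,-0.5,-5,0,0,0,-1],
    [0,-0.5,-7,0,0,0,-1],
    [0,-0.5,-9,0,0,0,-1],
    [0,-0.5,-11,0,0,0,-1],
    [0,-0.5,-12.5,0,0,0,-1],
    [0,-0.5,-13.2,0,0,0,-1],
    [0,-0.5,-13.2,0,0,0,-1],
  ],
)

```text
time: 11.8
eef_pos: [0.5891, 0.2003, 0.1003]
orientation: [[0.207, 0.978, 0.001], [0.978, -0.207, -0.001], [-0.001, 0.001, -1.0]]
contact_force: [0.7, -0.6, 0.1]
finger_gap: 0.0259
```

Call:
servo_tool(
  steps=[
    [0,0,-0.4,0,0,0,-1],
    [0,0,-0.4,0,0,0,-0.2],
    [0,0,-0.4,0,0,0,-0.2],
    [0,0,-0.4,0,0,0,0.2],
    [0,0,-0.4,0,0,0,0.5],
    [0,0,-0.4,0,0,0,0.5],
    [0,0,-0.4,0,0,0,0.5],
  ],
)

```text
time: 12.5
eef_pos: [0.5891, 0.2003, 0.1007]
orientation: [[0.207, 0.978, 0.001], [0.978, -0.207, -0.001], [-0.001, 0.001, -1.0]]
contact_force: [-0.9, 0.1, 0.1]
finger_gap: 0.0648
```

Call:
servo_tool(
  steps=[
    [0,0,-10,0,0,0,0.5],
    [0,0,-30,0,0,0,0.5],
    [0,0,-60,0,0,0,0.5],
    [0,0,-100,0,0,0,0.5],
    [-40,0,-130,0,0,0,0.5],
    [-50,0,-130,0,0,0,0.5],
    [-50,0,-130,0,0,0,0.5],
    [-50,0,-130,0,0,0,0.5],
  ],
)

```text
time: 13.3
eef_pos: [0.578, 0.1515, 0.2297]
orientation: [[0.207, 0.978, -0.001], [0.978, -0.207, -0.001], [-0.001, -0.001, -1.0]]
contact_force: [0.0, 0.6, -0.7]
finger_gap: 0.0662
```

```bash
python3 - <<'E'
from h import *
st=arm.read_state(); im=arm.grab_frame("wrist"); sc=arm.grab_frame("scene")
p=proj("wrist",[.5892,.1993,.128],st); print(p,st["eef_pos"])
np.savez("st2.npz",p=p)
u0,v0=max(0,int(p[0])-80),max(0,int(p[1])-80); print(u0,v0)
a=cv2.resize(im[v0:v0+150,u0:u0+160],(480,450),interpolation=cv2.INTER_CUBIC)
q=proj("scene",[.5892,.1993,.09]); x,y=int(q[0])-40,int(q[1])-75
b=cv2.resize(sc[y:y+150,x:x+100],(300,450),interpolation=cv2.INTER_CUBIC)
cv2.imwrite("pics/f.png",np.hstack([a,b])); print(x,y)
E
```

```text
[320.7312866  177.25985428] [0.57795722 0.1515488  0.22968046]
240 97
341 210
```

View pics/f.png

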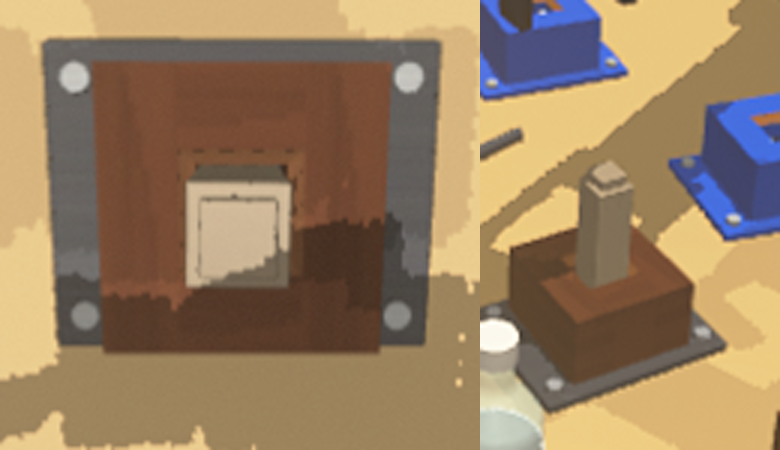

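The stone stands upright in the well with the gripper clear. Its column-top centre is at (319.3,175), against (320.7,177.3) predicted, so it's off by about 1 mm. Handing in.

```bash
python3 - <<'E'
from h import *
print(arm.finish_job())
E
```

```text
the job is handed in; nothing more can be done
None
```

I stood the seal stone in the brown jig's well, pressed it onto the second stop, let it rise and left it standing free. I handed the job in at about 13.4 s; it reported no verdict.

- **Press:** From about 9.05 to 10.9 s the height stayed at about 0.0875 m while the force climbed, about 13 mm below where the stone rests. I read that as the second stop; I couldn't read the pad directly. The highest reading was 14.3 N, about 16 N on the stone once its weight is added and about 11 N on the pad (limit 22 N). A sideways force of up to 6 N appeared during the press; my small sideways shifts did not cure it, but it was gone once the stone rose.
- **Final state:** The force on the tool read about zero before I opened the fingers. The last wrist and scene pictures showed the stone upright, within about 1 mm of the well's centre, with the gripper clear. I judged its height only from the finger height at release and its apparent width.
- **Other things:** I didn't touch any of them on purpose and saw no sign of contact in the moves, but I took no final picture of the whole table.

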